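Set the crank leg of the dessert riser

TASK

The crank leg of the dessert riser hangs clear of the rubber pad under it. Wind its crank clockwise until the foot stands firmly on the pad - the crank goes clearly heavier - but stop well before the pad is crushed; then swing the locking lever fully over to lock the leg, and let go. Leave the cups, the pads and everything else where they are.

Things in the scene. Friction and masses are not known exactly. Their poses are not given: they have to be found in the camera images.
- riser: Fixed metal riser. Origin: on the bench, on the vertical axis of its crank leg. x, y level, z up. Deck x -120..120, y 45..430 mm, top at z 115 mm. Grey gear head 62 mm square, top 130 mm, with crank arm above (142-150 mm). Clockwise from above winds the 56 mm round foot down 12 mm per turn; at first it hangs 5 to 19 mm over its pad (under 1.7 turns). The crank stays where left.
- knob_top (a point): Top centre of the crank's upright round black knob, 24 mm across, 50 mm tall, top 202 mm above the bench, 45 mm from the crank leg's axis. It spins freely on its pin, so it can be held without turning the hand. Driving it round takes about 5 N; on the pad the load climbs by about 3 N per radian of crank: standing firmly is 7 to 8 N, and by about 9.5 N the pad is crushed.
- lever (a joint): Locking lever on the deck beside the gear head, rad. 0: unlocked, pointing to the riser's -x; it grows as the lever swings level, clockwise from above, to a stop at 1.45 (pointing nearly to the riser's +y): locked. It starts at 0 to 0.25 and stays where left; about 1.3 N at its peg moves it.
- lever_peg (a point): Top centre of the lever's upright round black peg, 16 mm across, standing 30 mm proud of the flat lever arm (peg top 157 mm, arm top 127 mm above the bench), 80 mm from the pivot.
- lever_pivot (a point): The lever's vertical pivot axis, top of its 28 mm round boss, 128 mm above the bench, 75 mm from the crank leg's axis in the riser's +y.
- pad_a: One of three black rubber discs, 72 mm across, between 12 and 20 mm thick (each different; not measured, and which is which is not known). One lies under the crank leg's foot, two are spares on the bench; do not move any. Origin: centre of its underside.
- pad_b: One of three black rubber discs, 72 mm across, between 12 and 20 mm thick (each different; not measured, and which is which is not known). One lies under the crank leg's foot, two are spares on the bench; do not move any. Origin: centre of its underside.
- pad_c: One of three black rubber discs, 72 mm across, between 12 and 20 mm thick (each different; not measured, and which is which is not known). One lies under the crank leg's foot, two are spares on the bench; do not move any. Origin: centre of its underside.
- cup_a: Filled dessert cup with a flat clear lid, 62 mm across and 52 mm tall, standing on the riser's deck. Leave alone. Origin: centre of its underside.
- cup_b: Filled dessert cup with a flat clear lid, 62 mm across and 52 mm tall, standing on the riser's deck. Leave alone. Origin: centre of its underside.
- cup_c: Filled dessert cup with a flat clear lid, 62 mm across and 52 mm tall, standing on the riser's deck. Leave alone. Origin: centre of its underside.
- bowl: Bystander, leave alone: open steel bowl, 150 mm across, 60 mm tall.
- syrup: Bystander, leave alone: clear bottle with a paper label, 60 mm across, 150 mm tall.
- whisk_brush: Bystander, leave alone: pastry brush lying on the bench.
- scoop_pot: Bystander, leave alone: white ceramic pot, 100 mm across, 100 mm tall.
Not all that is in view belongs to the job. What is shaped like the pad_b but green or orange is not meant. Leave any orange look-alike of the pad_c alone.

How it is judged:
By the outcome, as a careful person would: the job done as asked, in the order asked, and still so for the second after the job is handed in, with the robot touching nothing.
It also fails if it takes over 72 s, if anything falls off the work surface, if the arm or the gripper's body presses on something with over 40 N, if the wrist force passes 120 N, or if a joint passes its speed limit or range.

ROBOT

A 7-joint arm with a two-finger parallel gripper is mounted at the origin on the work surface. World frame = base frame: x ahead of the robot, y to its left, z up, the work surface at z = 0. Lengths are in m, angles in degrees, forces in N, time in s.
With the tool pointing down it reaches from about 0.4 to 0.85 m from the base axis. Payload 4.4 kg.
Tool frame: the origin (TCP) lies between the finger pads; the fingertips stand 22 mm ahead of it and the grasp point (between the pads) lies 3 mm ahead of it; z points along the fingers, y is the direction in which the jaws open and shut (so a half turn about z gives the same grasp; the last joint's range is limited). The gripper opens to 94 mm and grips with 3 to 60 N. Pads are 16 mm wide; open, the fingers measure 119 mm over their backs; the gripper's body (75 mm by 177 mm) begins 78 mm behind the grasp point.
Start: joints at [71.173, 36.005, 2.206, 86.941, -1.547, 57.084, -1.146], TCP at [0.169, -0.628, 0.227] pointing down, gripper open.
Joint ranges: [-175.42, 175.42], [-21.48, 121.26], [-71.46, 75.88], [10.55, 141.38], [-63.04, 243.04], [13.31, 113.54], [-168.57, 168.57]. Speed limits (degrees/s): [147.25, 147.25, 180, 180, 180, 180, 180].

INTERFACE

Orientations are given as a 3x3 rotation matrix whose columns are the frame's x, y, z axes.
In Python, from plant import * gives the robot as it stands.
- The arm moves only by the tool send_rows, never from a script. Its argument "targets" is a list of rows, each an object of numbers: "ax", "ay", "az": the turn, a rotation vector about the tool's x, y, z scaled (see below); "x", "y", "z": the shift along the tool's x, y, z scaled (see below); "gripper": the opening, from 0 (shut) to 1 (fully open). In form: [{"ax": .., "ay": .., "az": .., "x": .., "y": .., "z": .., "gripper": ..}, ...]. A call has 1 to 5 rows; each row is the pose to reach, as a shift and turn from the pose measured when the call began, along the tool's axes at that moment; what a row does not reach only later rows make up. The controller multiplies each number of a shift by 25 cm and each number of a turn by 45 degrees. A row lasts 1/12 s, in which the tool goes at most 41.7 mm and 7.16 degrees, less where a joint would pass 70% of its speed; a pose out of reach is approached as far as the arm can. A call with a number of a shift or a turn outside -1 to 1 is refused whole. A call with a gripper value outside its range is refused whole. The fingers move at their own pace and stop on an object; "squeeze" is the grip in N (left out, the last holds). Time passes only in rows, so rows that repeat a pose let the fingers close. It gives the time, the measured TCP pose, the force and the opening at its end, in the units of the state.
- read_state(): the state, without advancing time (a new reading comes with each control period).
- grab_frame(name): name is "scene" or "side" or "wrist"; returns (picture, depth): 384x512x3 uint8, red, green, blue; 384x512 float32, m along the optical axis (not along the pixel's ray), 0 where there is no reading.
- camera_params(name): a dict with "fovy" (degrees; the focal length in pixels is half the picture's height over the tangent of half this angle, whatever the lens; pixels are square), "cx", "cy" (the principal point, pixels), "R" (3x3) and "t" (3): a world point X has camera coordinates R X + t. Camera axes: x right, y down, z forward; pixel columns grow to the right and rows downward; lengths in m; the calibration is good to about 2 mm. A picture is of the moment at which its call begins: read the wrist's pose just before it. camera_params takes no time and is no camera call; for the wrist camera it gives the pose at the moment of the call.
- hand_in(): hands the job in, once; it reports no verdict.
The state is a dict: "time_s": time; "joints": joint angles; "qvel": joint speeds; "joint_torque": joint torques, N m; "eef_pos": TCP position; "tcp_rot": TCP orientation; "force": force on the tool from outside, world axes, zero at the start; "moment": the same for the moment, N m; "gripper_width": finger opening in m.
Only numpy, scipy, OpenCV 4.12 (cv2) and the standard library are available. Lean on these libraries where they do the work, as an engineer would, in place of code of your own. Each camera call takes 0.05 s, during which the arm holds its last target.

## Working session

There is one attempt and no reset: what is moved stays moved. The work goes in short steps, Python scripts to look and compute and a tool call to move; the robot and the scene stay as the last step left them, time stands still between calls to the robot, and variables do not carry over. Pictures are saved under pics/ and viewed, and the job is handed in when it is done.

Besides the shell and the picture viewer there is one more tool, called by a JSON object that holds its "fn" and its "kwargs". send_rows: Moves the arm, as the interface text tells. Its arguments: {"type":"object","properties":{"targets":{"type":"array"},"squeeze":{"type":"number"}},"required":["targets"]}

```bash
ls; mkdir -p pics; python3 - <<'E'
from plant import *
import cv2,numpy as np
s=read_state();print({k:np.round(v,3).tolist() for k,v in s.items()})
for n in ["scene","side","wrist"]:
    c=camera_params(n);p,d=grab_frame(n)
    np.savez(f"{n}0.npz",p=p,d=d,**{k:np.array(v) for k,v in c.items()})
    cv2.imwrite(f"pics/{n}0.png",p[:,:,::-1]);print(n,c)
E
```

```text
pics
{'time_s': 0.0, 'joints': [71.173, 36.055, 2.203, 86.992, -1.546, 57.084, -1.147], 'qvel': [0.048, -0.06, -0.003, -0.088, 0.07, 0.096, 0.009], 'joint_torque': [-0.001, -54.972, 1.144, -18.663, -0.052, 0.024, 0.0], 'eef_pos': [0.169, -0.627, 0.227], 'tcp_rot': [[0.966, 0.26, -0.0], [0.26, -0.966, 0.002], [-0.0, -0.002, -1.0]], 'force': [-0.092, 0.569, -1.0], 'moment': [-0.015, -0.002, -0.002], 'gripper_width': 0.094}
scene {'fovy': 55.05384968994473, 'cx': 252.61386338482862, 'cy': 194.83030984058774, 'R': array([[ 0.49701297,  0.86772671,  0.00533574],
       [ 0.66504336, -0.37695657, -0.64468681],
       [-0.55740062,  0.3239662 , -0.76442819]]), 't': array([-0.23580292, -0.24333724,  1.58765112])}
side {'fovy': 52.837544309410006, 'cx': 253.40878362831128, 'cy': 189.10639357662455, 'R': array([[ 0.95826758, -0.28569694, -0.01002559],
       [-0.22871541, -0.74516077, -0.6264381 ],
       [ 0.17150077,  0.60258832, -0.7794067 ]]), 't': array([-0.47398625,  0.1742457 ,  1.43899706])}
wrist {'fovy': 59.05057511894371, 'cx': 255.97722293926057, 'cy': 190.60493242557246, 'R': array([[ 0.26057261, -0.96544823, -0.00340981],
       [-0.93887231, -0.25421972,  0.23214461],
       [-0.22499045, -0.05728915, -0.97267531]]), 't': array([-0.64735928, -0.02395177,  0.39175452])}
```

View pics/scene0.png

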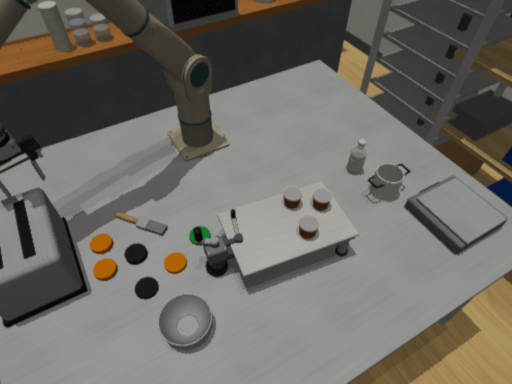

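View pics/side0.png

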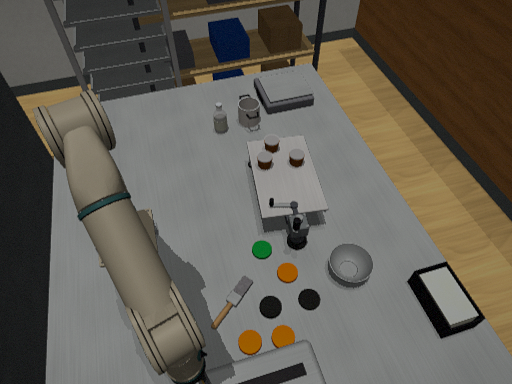

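View pics/wrist0.png

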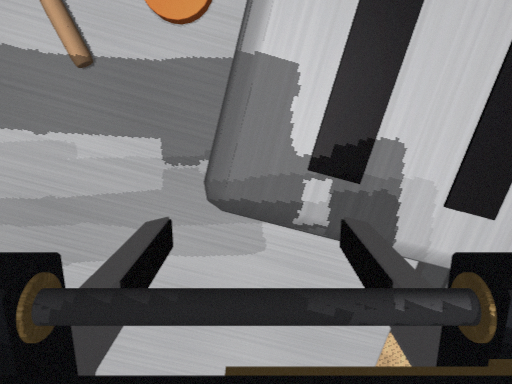

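The scene view shows the riser at about (285,225), with the gear head near (215,250). The peg is near (233,213) and the knob near (198,235). I'll zoom in next.

```bash
python3 - <<'E'
import cv2
a=cv2.imread("pics/scene0.png")[185:285,170:270];b=cv2.imread("pics/side0.png")[180:260,240:340]
cv2.imwrite("pics/sc1.png",cv2.resize(a,None,fx=6,fy=6,interpolation=cv2.INTER_CUBIC));cv2.imwrite("pics/si1.png",cv2.resize(b,None,fx=6,fy=6,interpolation=cv2.INTER_CUBIC))
E
```

```text
(no output)
```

View pics/sc1.png

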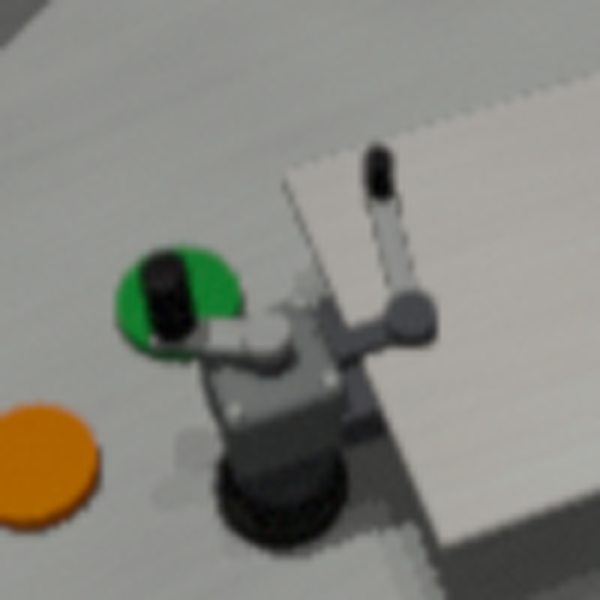

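View pics/si1.png

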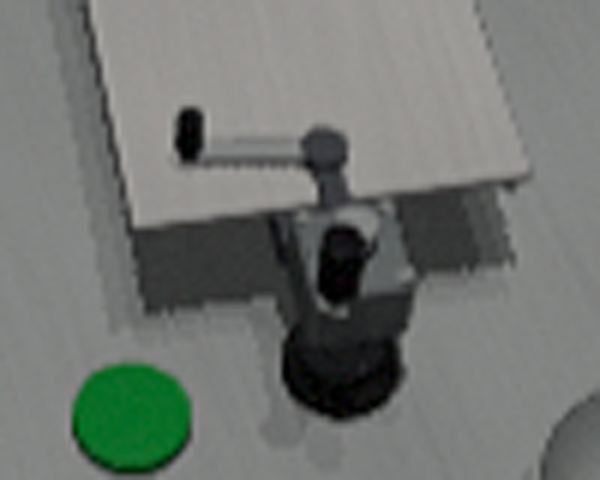

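```bash
cat > h.py <<'E'
import numpy as np
def ray(c,u,v,z):
    f=192/np.tan(np.radians(float(c['fovy']))/2)
    d=c['R'].T@np.array([(u-c['cx'])/f,(v-c['cy'])/f,1]); o=-c['R'].T@c['t']
    return o+d*(z-o[2])/d[2]
def proj(c,X):
    f=192/np.tan(np.radians(float(c['fovy']))/2)
    p=c['R']@np.array(X)+c['t'];return p[0]/p[2]*f+c['cx'],p[1]/p[2]*f+c['cy']
E
python3 - <<'E'
from h import *
sc=np.load("scene0.npz");si=np.load("side0.npz")
P={'knob':((197.5,228.3),(297.2,219.2),.202),'pivot':((238.7,236.7),(293.8,203.3),.128),'peg':((232.8,210),(271.3,198.8),.157),'cornL':((217.5,214.2),(262.2,217.5),.115),'cornR':((244.5,275.8),(328.3,210),.115)}
for k,(a,b,z) in P.items():
    A=ray(sc,*a,z);B=ray(si,*b,z);print(k,A.round(4),B.round(4))
E
```

```text
knob [ 0.5703 -0.2353  0.202 ] [ 0.5711 -0.2403  0.202 ]
pivot [ 0.6084 -0.1258  0.128 ] [ 0.607  -0.1274  0.128 ]
peg [ 0.53   -0.1034  0.157 ] [ 0.5296 -0.1059  0.157 ]
cornL [ 0.4913 -0.14    0.115 ] [ 0.4848 -0.1443  0.115 ]
cornR [ 0.7247 -0.1704  0.115 ] [ 0.7172 -0.1819  0.115 ]
```

```bash
python3 - <<'E'
from h import *
w=np.load("wrist0.npz");o=-w['R'].T@w['t'];print(o,w['R'][2])
from plant import *
s=read_state();R=s['tcp_rot'];print(R.T@(o-s['eef_pos']),R.T@w['R'].T)
# move to hover
T=np.array([.571,-.238,.30]);print((R.T@(T-s['eef_pos'])/.25).round(3))
sc=np.load("scene0.npz");si=np.load("side0.npz")
for uv in [(292,190),(321,192),(309,219)]: print(ray(sc,*uv,.167).round(3))
for uv in [(272,139),(265,155),(297,153)]: print(ray(si,*uv,.167).round(3))
E
```

```text
[ 0.23433746 -0.6086376   0.38440285] [-0.22499045 -0.05728915 -0.97267531]
[ 0.06812567 -0.00115316 -0.15761879] [[ 7.30548463e-04 -9.72683555e-01 -2.32133943e-01]
 [ 9.99997693e-01  1.17947803e-03 -1.79513645e-03]
 [ 2.01989659e-03 -2.32132096e-01  9.72682173e-01]]
[ 1.958 -1.086 -0.291]
[0.559 0.096 0.167]
[0.612 0.172 0.167]
[0.68  0.076 0.167]
[0.622 0.166 0.167]
[0.569 0.092 0.167]
[0.689 0.066 0.167]
```

{"fn": "send_rows", "kwargs": {"targets": [{"ax":0,"ay":0,"az":0,"x":0.05,"y":-0.03,"z":-0.15,"gripper":1},{"ax":0,"ay":0,"az":0,"x":0.2,"y":-0.11,"z":-0.25,"gripper":1},{"ax":0,"ay":0,"az":0,"x":0.35,"y":-0.19,"z":-0.29,"gripper":1},{"ax":0,"ay":0,"az":0,"x":0.5,"y":-0.27,"z":-0.29,"gripper":1},{"ax":0,"ay":0,"az":0,"x":0.64,"y":-0.35,"z":-0.29,"gripper":1}]}}

```text
time_s: 0.57
eef_pos: [0.2957, -0.5065, 0.3004]
tcp_rot: [[0.966, 0.259, 0.001], [0.259, -0.966, -0.0], [0.001, 0.001, -1.0]]
force: [1.0, 0.0, 0.7]
gripper_width: 0.0941
```

{"fn": "send_rows", "kwargs": {"targets": [{"ax":0,"ay":0,"az":0,"x":0.14,"y":-0.08,"z":0,"gripper":1},{"ax":0,"ay":0,"az":0,"x":0.28,"y":-0.16,"z":0,"gripper":1},{"ax":0,"ay":0,"az":0,"x":0.42,"y":-0.24,"z":0,"gripper":1},{"ax":0,"ay":0,"az":0,"x":0.56,"y":-0.32,"z":0,"gripper":1},{"ax":0,"ay":0,"az":0,"x":0.7,"y":-0.4,"z":0,"gripper":1}]}}

```text
time_s: 0.98
eef_pos: [0.4398, -0.3629, 0.3004]
tcp_rot: [[0.966, 0.259, 0.001], [0.259, -0.966, -0.0], [0.001, 0.0, -1.0]]
force: [0.1, -0.6, 0.5]
gripper_width: 0.0939
```

```bash
python3 - <<'E'
from plant import *
import cv2,numpy as np
n="wrist"
s=read_state();print({k:np.round(v,3).tolist() for k,v in s.items()})
c=camera_params(n);p,d=grab_frame(n)
np.savez(f"{n}1.npz",p=p,d=d,**{k:np.array(v) for k,v in c.items()})
cv2.imwrite(f"pics/{n}1.png",p[:,:,::-1])
E
```

```text
{'time_s': 0.983, 'joints': [36.936, 25.065, -0.335, 94.489, 0.153, 60.403, -38.446], 'qvel': [-45.084, 3.269, -4.882, -5.639, 2.544, 1.951, -50.411], 'joint_torque': [3.816, -47.131, 0.415, -18.49, -0.126, 0.106, 0.926], 'eef_pos': [0.44, -0.363, 0.3], 'tcp_rot': [[0.966, 0.259, 0.001], [0.259, -0.966, -0.0], [0.001, 0.0, -1.0]], 'force': [0.121, -0.603, 0.519], 'moment': [0.003, -0.044, -0.025], 'gripper_width': 0.094}
```

View pics/wrist1.png

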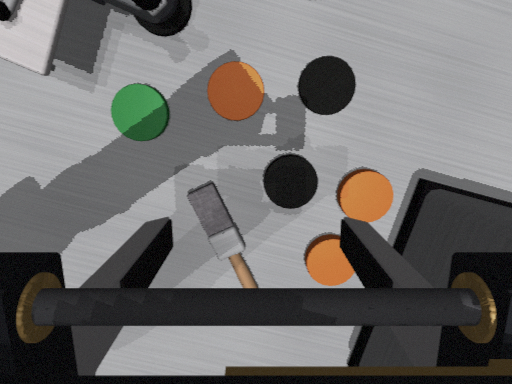

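{"fn": "send_rows", "kwargs": {"targets": [{"ax":0,"ay":0,"az":0,"x":0.15,"y":-0.12,"z":0,"gripper":1},{"ax":0,"ay":0,"az":0,"x":0.3,"y":-0.24,"z":0,"gripper":1},{"ax":0,"ay":0,"az":0,"x":0.42,"y":-0.33,"z":0,"gripper":1},{"ax":0,"ay":0,"az":0,"x":0.42,"y":-0.33,"z":0,"gripper":1},{"ax":0,"ay":0,"az":0,"x":0.42,"y":-0.33,"z":0,"gripper":1}]}}

```text
time_s: 1.45
eef_pos: [0.5303, -0.2396, 0.3011]
tcp_rot: [[0.96, 0.28, 0.008], [0.28, -0.96, 0.01], [0.011, -0.007, -1.0]]
force: [-0.4, 0.3, 0.5]
gripper_width: 0.0939
```

```bash
cat > look.py <<'E'
from plant import *
import cv2,numpy as np,sys
n,tag=sys.argv[1:3]
s=read_state();print(s['time_s'],np.round(s['eef_pos'],4),np.round(s['joints'],1),np.round(s['force'],2),np.round(s['qvel'],1))
c=camera_params(n);p,d=grab_frame(n)
np.savez(f"{n}{tag}.npz",p=p,d=d,**{k:np.array(v) for k,v in c.items()})
cv2.imwrite(f"pics/{n}{tag}.png",p[:,:,::-1])
E
python3 look.py wrist 2
```

```text
1.45 [ 0.5303 -0.2396  0.3011] [ 23.6  26.   -2.4  92.7   0.4  61.1 -52.5] [-0.39  0.27  0.46] [ 3.5 -0.6  4.   1.2  2.   0.4  3.1]
```

View pics/wrist2.png

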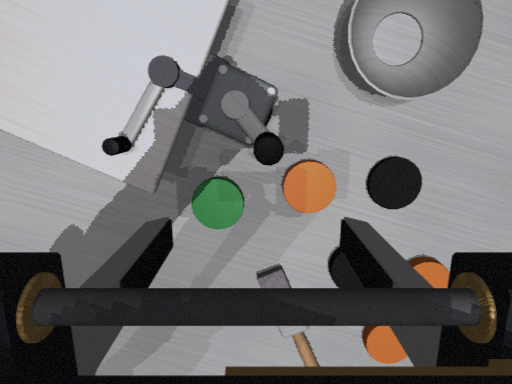

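```bash
python3 look.py wrist 3; python3 - <<'E'
import cv2
a=cv2.imread("pics/wrist3.png")[40:190,90:310]
cv2.imwrite("pics/w3c.png",cv2.resize(a,None,fx=3.6,fy=3.6,interpolation=cv2.INTER_CUBIC).clip(0,255))
E
```

```text
1.5 [ 0.5282 -0.2432  0.3011] [ 23.7  26.   -2.2  92.8   0.5  61.1 -52.4] [-0.58 -1.29 -0.78] [ 3.2 -0.5  3.7  0.8  1.5  0.3  0.7]
```

View pics/w3c.png

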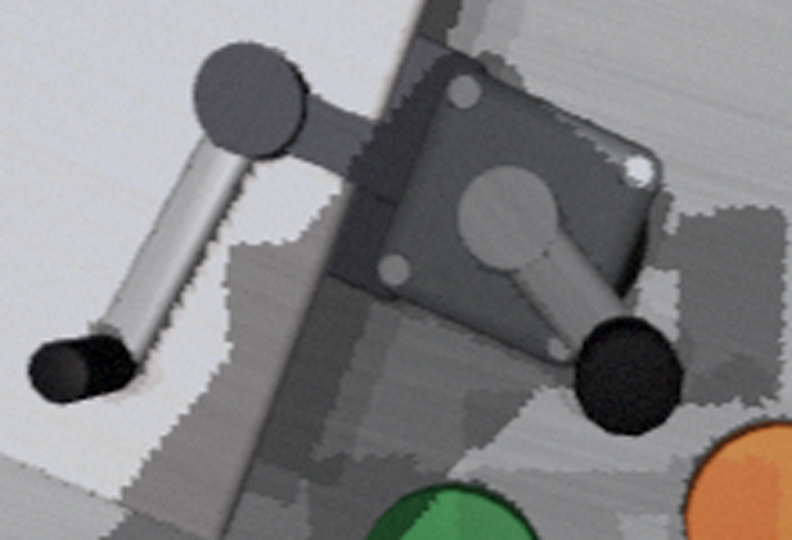

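```bash
python3 - <<'E'
from h import *
w=np.load("wrist3.npz")
P={}
for k,u,v,z in [('knob',264.4,145,.202),('pivot',159.4,67.2,.128),('peg',106.1,143.3,.157),('hub',230.8,100.3,.152)]:
    P[k]=ray(w,u,v,z);print(k,P[k].round(4))
d=lambda a,b:np.linalg.norm((P[a]-P[b])[:2])
print(d('knob','hub'),d('pivot','hub'),d('peg','pivot'))
import math
for a,b in [('knob','hub'),('pivot','hub'),('peg','pivot')]:
    v=P[a]-P[b];print(a,b,math.degrees(math.atan2(v[1],v[0])))
E
```

```text
knob [ 0.5708 -0.2354  0.202 ]
pivot [ 0.6063 -0.1248  0.128 ]
peg [ 0.5293 -0.1017  0.157 ]
hub [ 0.5958 -0.1982  0.152 ]
0.04483772856959263 0.07419760022105173 0.08044415698720139
knob hub -123.93874646010013
pivot hub 81.8238315764528
peg pivot 163.32671778384653
```

```bash
cat > d.py <<'E'
from plant import *
import numpy as np,sys
T=np.array(list(map(float,sys.argv[1:4])))
s=read_state();R=s['tcp_rot'];print(s['time_s'],np.round(s['eef_pos'],4),np.round(R,3).tolist(),np.round(s['force'],2));print((R.T@(T-s['eef_pos'])/.25).round(3))
E
python3 d.py .5708 -.2357 .30;python3 d.py .5708 -.2357 .187
```

```text
1.55 [ 0.5267 -0.2458  0.3011] [[0.962, 0.273, 0.005], [0.273, -0.962, 0.006], [0.007, -0.004, -1.0]] [-0.52  0.07  0.4 ]
[0.181 0.009 0.005]
1.55 [ 0.5267 -0.2458  0.3011] [[0.962, 0.273, 0.005], [0.273, -0.962, 0.006], [0.007, -0.004, -1.0]] [-0.52  0.07  0.4 ]
[0.178 0.011 0.457]
```

{"fn": "send_rows", "kwargs": {"targets": [{"ax":0,"ay":0,"az":0,"x":0.09,"y":0.01,"z":0,"gripper":1},{"ax":0,"ay":0,"az":0,"x":0.18,"y":0.01,"z":0,"gripper":1},{"ax":0,"ay":0,"az":0,"x":0.18,"y":0.01,"z":0.05,"gripper":1},{"ax":0,"ay":0,"az":0,"x":0.18,"y":0.01,"z":0.1,"gripper":1},{"ax":0,"ay":0,"az":0,"x":0.18,"y":0.01,"z":0.15,"gripper":1}]}}

```text
time_s: 1.97
eef_pos: [0.5698, -0.2382, 0.2632]
tcp_rot: [[0.963, 0.27, 0.005], [0.27, -0.963, 0.004], [0.006, -0.003, -1.0]]
force: [-0.3, 0.0, 0.9]
gripper_width: 0.094
```

```bash
python3 d.py .5708 -.2357 .187
```

```text
1.9667 [ 0.5698 -0.2382  0.2632] [[0.963, 0.27, 0.005], [0.27, -0.963, 0.004], [0.006, -0.003, -1.0]] [-0.32  0.02  0.92]
[ 0.005 -0.008  0.305]
```

{"fn": "send_rows", "kwargs": {"targets": [{"ax":0,"ay":0,"az":0,"x":0.005,"y":-0.008,"z":0.1,"gripper":1},{"ax":0,"ay":0,"az":0,"x":0.005,"y":-0.008,"z":0.2,"gripper":1},{"ax":0,"ay":0,"az":0,"x":0.005,"y":-0.008,"z":0.3,"gripper":0.8},{"ax":0,"ay":0,"az":0,"x":0.005,"y":-0.008,"z":0.305,"gripper":0.6},{"ax":0,"ay":0,"az":0,"x":0.005,"y":-0.008,"z":0.305,"gripper":0.45}]}}

```text
time_s: 2.38
eef_pos: [0.5689, -0.2372, 0.1859]
tcp_rot: [[0.964, 0.267, 0.001], [0.267, -0.964, 0.005], [0.002, -0.004, -1.0]]
force: [-0.0, 0.8, 0.2]
gripper_width: 0.077
```

```bash
python3 d.py .5708 -.2357 .187; python3 look.py wrist 4
```

```text
2.3833 [ 0.5689 -0.2372  0.1859] [[0.964, 0.267, 0.001], [0.267, -0.964, 0.005], [0.002, -0.004, -1.0]] [-0.04  0.8   0.2 ]
[ 0.009 -0.004 -0.004]
2.3833 [ 0.5689 -0.2372  0.1859] [ 21.5  35.8  -2.1  95.    1.2  49.2 -55.5] [-0.04  0.8   0.2 ] [-0.3 -2.2 -0.3 -2.7 -0.1  0.4 -0.2]
```

View pics/wrist4.png

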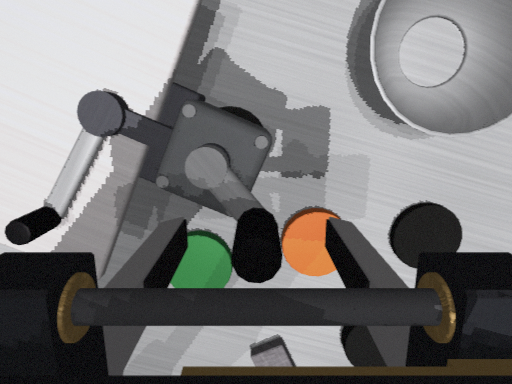

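The knob is centred between the fingers, with its top near (257,262). I'll close on it.

{"fn": "send_rows", "kwargs": {"targets": [{"ax":0,"ay":0,"az":0,"x":0.009,"y":-0.004,"z":0,"gripper":0.3},{"ax":0,"ay":0,"az":0,"x":0.009,"y":-0.004,"z":0,"gripper":0.1},{"ax":0,"ay":0,"az":0,"x":0.009,"y":-0.004,"z":0,"gripper":0.1},{"ax":0,"ay":0,"az":0,"x":0.009,"y":-0.004,"z":0,"gripper":0.1},{"ax":0,"ay":0,"az":0,"x":0.009,"y":-0.004,"z":0,"gripper":0.1}], "squeeze": 25}}

```text
time_s: 2.85
eef_pos: [0.5724, -0.2357, 0.1881]
tcp_rot: [[0.963, 0.268, 0.005], [0.268, -0.963, 0.003], [0.006, -0.002, -1.0]]
force: [-0.3, 0.4, 0.3]
gripper_width: 0.0399
```

{"fn": "send_rows", "kwargs": {"targets": [{"ax":0,"ay":0,"az":0,"x":0,"y":0,"z":0,"gripper":0.1},{"ax":0,"ay":0,"az":0,"x":0,"y":0,"z":0,"gripper":0.1},{"ax":0,"ay":0,"az":0,"x":0,"y":0,"z":0,"gripper":0.1}]}}

```text
time_s: 3.1
eef_pos: [0.5727, -0.2362, 0.1883]
tcp_rot: [[0.963, 0.268, 0.006], [0.268, -0.963, 0.002], [0.006, -0.001, -1.0]]
force: [0.2, -1.5, 0.8]
gripper_width: 0.0234
```

```bash
python3 d.py .5708 -.2357 .187
```

```text
3.1 [ 0.5727 -0.2362  0.1883] [[0.963, 0.268, 0.006], [0.268, -0.963, 0.002], [0.006, -0.001, -1.0]] [ 0.17 -1.49  0.78]
[-0.007 -0.004  0.005]
```

```bash
cat > c.py <<'E'
from plant import *
import numpy as np,sys,json,os
from scipy.spatial.transform import Rotation as Ro
st=float(sys.argv[1]); n=int(sys.argv[2]); 
C=np.array([.5968,-.1988]); Z=.187
if os.path.exists('C.txt'): C=np.loadtxt('C.txt')
s=read_state();R=np.array(s['tcp_rot']);p=np.array(s['eef_pos'])
y=np.radians(15.5);RT=np.array([[np.cos(y),np.sin(y),0],[np.sin(y),-np.cos(y),0],[0,0,-1.]])
rv=Ro.from_matrix(R.T@RT).as_rotvec(degrees=True)/45
ph=np.arctan2(*(p[:2]-C)[::-1])
t=np.array([np.sin(ph),-np.cos(ph)]); F=np.array(s['force'])
print(round(s['time_s'],2),'ang',round(np.degrees(ph),1),'r',round(np.linalg.norm(p[:2]-C)*1e3,1),'z',p[2].round(4),'Ftan',round(-F[:2]@t,2),'Frad',round(F[:2]@np.array([np.cos(ph),np.sin(ph)]),2),'w',s['gripper_width'].__round__(4))
print('rv',rv.round(3))
for i in range(1,n+1):
    a=ph-np.radians(st*i);T=np.array([*(C+.045*np.array([np.cos(a),np.sin(a)])),Z])
    print((R.T@(T-p)/.25).round(3).tolist())
with open('log.txt','a') as f: f.write(json.dumps([s['time_s'],*p,*F,*np.array(s['joint_torque'])])+'\n')
E
python3 c.py 12 5
```

```text
3.1 ang -122.8 r 44.5 z 0.1883 Ftan 0.95 Frad 1.16 w 0.0234
rv [-0.001 -0.008  0.001]
[-0.023, -0.029, 0.005]
[-0.038, -0.064, 0.005]
[-0.046, -0.101, 0.005]
[-0.046, -0.138, 0.005]
[-0.038, -0.175, 0.005]
```

{"fn": "send_rows", "kwargs": {"targets": [{"ax":0,"ay":0,"az":0,"x":-0.023,"y":-0.029,"z":0.005,"gripper":0.1},{"ax":0,"ay":0,"az":0,"x":-0.038,"y":-0.064,"z":0.005,"gripper":0.1},{"ax":0,"ay":0,"az":0,"x":-0.046,"y":-0.101,"z":0.005,"gripper":0.1},{"ax":0,"ay":0,"az":0,"x":-0.046,"y":-0.138,"z":0.005,"gripper":0.1},{"ax":0,"ay":0,"az":0,"x":-0.038,"y":-0.175,"z":0.005,"gripper":0.1}]}}

```text
time_s: 3.52
eef_pos: [0.5531, -0.1982, 0.1882]
tcp_rot: [[0.964, 0.267, 0.01], [0.267, -0.964, -0.001], [0.01, 0.003, -1.0]]
force: [3.3, -4.2, 2.9]
gripper_width: 0.0237
```

```bash
python3 c.py 14 5
```

```text
3.52 ang 179.2 r 43.7 z 0.1882 Ftan 4.16 Frad -3.37 w 0.0237
rv [ 0.004 -0.012 -0.   ]
[0.012, -0.042, 0.005]
[0.039, -0.077, 0.005]
[0.073, -0.104, 0.005]
[0.113, -0.123, 0.006]
[0.156, -0.131, 0.006]
```

{"fn": "send_rows", "kwargs": {"targets": [{"ax":0,"ay":-0.01,"az":0,"x":0.012,"y":-0.042,"z":0.004,"gripper":0.1},{"ax":0,"ay":-0.01,"az":0,"x":0.039,"y":-0.077,"z":0.004,"gripper":0.1},{"ax":0,"ay":-0.01,"az":0,"x":0.073,"y":-0.104,"z":0.004,"gripper":0.1},{"ax":0,"ay":-0.01,"az":0,"x":0.113,"y":-0.123,"z":0.004,"gripper":0.1},{"ax":0,"ay":-0.01,"az":0,"x":0.156,"y":-0.131,"z":0.004,"gripper":0.1}]}}

```text
time_s: 3.93
eef_pos: [0.5808, -0.1576, 0.1882]
tcp_rot: [[0.964, 0.266, 0.0], [0.266, -0.964, -0.006], [-0.001, 0.005, -1.0]]
force: [-2.8, -6.3, 5.5]
gripper_width: 0.0236
```

```bash
python3 c.py 14 5
```

```text
3.93 ang 111.2 r 44.2 z 0.1882 Ftan 4.85 Frad -4.85 w 0.0236
rv [ 0.007  0.001 -0.001]
[0.044, -0.002, 0.005]
[0.086, 0.009, 0.005]
[0.124, 0.031, 0.005]
[0.156, 0.061, 0.005]
[0.18, 0.098, 0.005]
```

{"fn": "send_rows", "kwargs": {"targets": [{"ax":0,"ay":0,"az":0,"x":0.044,"y":0.001,"z":0,"gripper":0.1},{"ax":0,"ay":0,"az":0,"x":0.086,"y":0.012,"z":0,"gripper":0.1},{"ax":0,"ay":0,"az":0,"x":0.123,"y":0.034,"z":0,"gripper":0.1},{"ax":0,"ay":0,"az":0,"x":0.154,"y":0.063,"z":0,"gripper":0.1},{"ax":0,"ay":0,"az":0,"x":0.177,"y":0.098,"z":0,"gripper":0.1}]}}

```text
time_s: 4.35
eef_pos: [0.6288, -0.1658, 0.1882]
tcp_rot: [[0.963, 0.268, -0.004], [0.268, -0.963, -0.001], [-0.004, -0.0, -1.0]]
force: [-3.7, 3.3, 4.7]
gripper_width: 0.024
```

```bash
sed -i 's/Z=.187/Z=.188/' c.py; python3 c.py 14 5
```

```text
4.35 ang 45.9 r 45.9 z 0.1882 Ftan 4.96 Frad -0.26 w 0.024
rv [0.    0.005 0.001]
[0.014, 0.042, 0.001]
[0.021, 0.085, 0.001]
[0.018, 0.129, 0.001]
[0.004, 0.171, 0.001]
[-0.02, 0.208, 0.001]
```

{"fn": "send_rows", "kwargs": {"targets": [{"ax":0,"ay":0,"az":0,"x":0.014,"y":0.042,"z":0,"gripper":0.1},{"ax":0,"ay":0,"az":0,"x":0.021,"y":0.085,"z":0,"gripper":0.1},{"ax":0,"ay":0,"az":0,"x":0.018,"y":0.129,"z":0,"gripper":0.1},{"ax":0,"ay":0,"az":0,"x":0.004,"y":0.171,"z":0,"gripper":0.1},{"ax":0,"ay":0,"az":0,"x":-0.02,"y":0.208,"z":0,"gripper":0.1}]}}

```text
time_s: 4.77
eef_pos: [0.6412, -0.213, 0.1884]
tcp_rot: [[0.962, 0.271, 0.001], [0.271, -0.962, 0.004], [0.002, -0.003, -1.0]]
force: [6.6, 3.3, -0.9]
gripper_width: 0.0236
```

```bash
cat > fit.py <<'E'
import numpy as np,json
from scipy.optimize import least_squares
P=np.array([json.loads(l)[1:3] for l in open('log.txt')])
r=least_squares(lambda c:np.hypot(*(P-c[:2]).T)-.045,[.5968,-.1988]);print(r.x,r.fun*1e3)
np.savetxt('C.txt',r.x)
E
python3 c.py 14 1; python3 fit.py; python3 c.py 14 5;python3 look.py side 5; python3 - <<'E'
import cv2
b=cv2.imread("pics/side5.png")[180:260,240:340]
cv2.imwrite("pics/si5.png",cv2.resize(b,None,fx=6,fy=6,interpolation=cv2.INTER_CUBIC))
E
```

```text
4.77 ang -17.7 r 46.6 z 0.1884 Ftan 5.19 Frad 5.32 w 0.0236
rv [-0.004 -0.003  0.005]
[-0.034, 0.03, 0.002]
[ 0.59824976 -0.19907929] [0.10813897 0.13942176 0.03014807 0.13318046 0.12861642]
4.77 ang -17.9 r 45.1 z 0.1884 Ftan 5.21 Frad 5.3 w 0.0236
rv [-0.004 -0.003  0.005]
[-0.029, 0.033, 0.002]
[-0.065, 0.058, 0.001]
[-0.106, 0.074, 0.001]
[-0.149, 0.08, 0.001]
[-0.193, 0.075, 0.001]
4.7667 [ 0.6412 -0.213   0.1884] [ 17.2  40.4  -1.9  84.7   1.2  54.9 -59.2] [ 6.64  3.33 -0.94] [11.7  0.1 -0.2  0.1  0.6 -0.9 10.9]
```

View pics/si5.png

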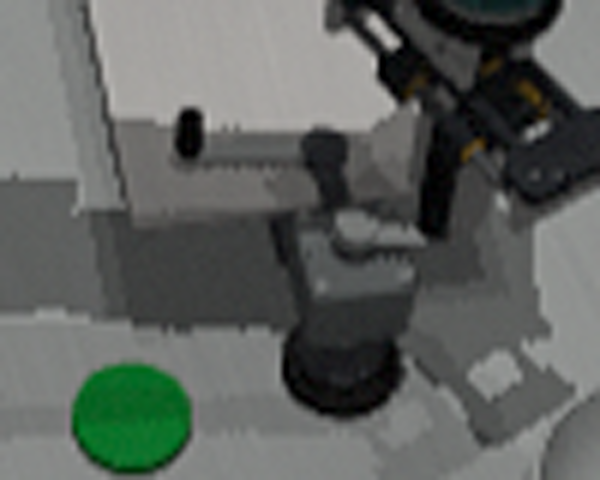

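The circle fit is within 0.15 mm, and the tangential load while free is about 5 N. From here I'll take steps of about 40°.

```bash
python3 c.py 8 5
```

```text
4.82 ang -24.1 r 45.2 z 0.1884 Ftan -0.62 Frad 3.69 w 0.0236
rv [0.    0.    0.001]
[-0.018, 0.018, 0.002]
[-0.038, 0.033, 0.002]
[-0.059, 0.046, 0.002]
[-0.082, 0.056, 0.002]
[-0.107, 0.062, 0.002]
```

{"fn": "send_rows", "kwargs": {"targets": [{"ax":0,"ay":0,"az":0,"x":-0.018,"y":0.018,"z":0.001,"gripper":0.1},{"ax":0,"ay":0,"az":0,"x":-0.038,"y":0.033,"z":0.001,"gripper":0.1},{"ax":0,"ay":0,"az":0,"x":-0.059,"y":0.046,"z":0.001,"gripper":0.1},{"ax":0,"ay":0,"az":0,"x":-0.082,"y":0.056,"z":0.001,"gripper":0.1},{"ax":0,"ay":0,"az":0,"x":-0.107,"y":0.062,"z":0.001,"gripper":0.1}]}}

```text
time_s: 5.23
eef_pos: [0.6202, -0.2385, 0.1884]
tcp_rot: [[0.963, 0.269, 0.004], [0.269, -0.963, -0.0], [0.004, 0.001, -1.0]]
force: [6.1, -0.8, -1.5]
gripper_width: 0.0234
```

```bash
python3 c.py 8 5
```

```text
5.23 ang -60.9 r 45.2 z 0.1884 Ftan 4.93 Frad 3.71 w 0.0234
rv [ 0.002 -0.005  0.003]
[-0.025, 0.004, 0.002]
[-0.05, 0.004, 0.001]
[-0.075, 0.001, 0.001]
[-0.099, -0.005, 0.001]
[-0.122, -0.015, 0.001]
```

{"fn": "send_rows", "kwargs": {"targets": [{"ax":0,"ay":0,"az":0,"x":-0.025,"y":0.004,"z":0.001,"gripper":0.1},{"ax":0,"ay":0,"az":0,"x":-0.05,"y":0.004,"z":0.001,"gripper":0.1},{"ax":0,"ay":0,"az":0,"x":-0.075,"y":0.001,"z":0.001,"gripper":0.1},{"ax":0,"ay":0,"az":0,"x":-0.099,"y":-0.005,"z":0.001,"gripper":0.1},{"ax":0,"ay":0,"az":0,"x":-0.122,"y":-0.015,"z":0.001,"gripper":0.1}]}}

```text
time_s: 5.65
eef_pos: [0.5905, -0.2435, 0.1884]
tcp_rot: [[0.963, 0.269, 0.007], [0.27, -0.963, -0.001], [0.006, 0.003, -1.0]]
force: [3.7, -2.7, 0.3]
gripper_width: 0.0241
```

```bash
python3 c.py 8 5
```

```text
5.65 ang -99.8 r 45.1 z 0.1884 Ftan 4.11 Frad 2.0 w 0.0241
rv [ 0.004 -0.008  0.003]
[-0.022, -0.013, 0.001]
[-0.042, -0.028, 0.001]
[-0.059, -0.046, 0.001]
[-0.074, -0.066, 0.001]
[-0.086, -0.088, 0.001]
```

{"fn": "send_rows", "kwargs": {"targets": [{"ax":0,"ay":-0.005,"az":0,"x":-0.022,"y":-0.013,"z":0.001,"gripper":0.1},{"ax":0,"ay":-0.005,"az":0,"x":-0.042,"y":-0.028,"z":0.001,"gripper":0.1},{"ax":0,"ay":-0.005,"az":0,"x":-0.059,"y":-0.046,"z":0.001,"gripper":0.1},{"ax":0,"ay":-0.005,"az":0,"x":-0.074,"y":-0.066,"z":0.001,"gripper":0.1},{"ax":0,"ay":-0.005,"az":0,"x":-0.086,"y":-0.088,"z":0.001,"gripper":0.1}]}}

```text
time_s: 6.07
eef_pos: [0.5639, -0.2282, 0.1883]
tcp_rot: [[0.963, 0.269, 0.004], [0.269, -0.963, -0.003], [0.003, 0.004, -1.0]]
force: [4.6, -2.2, 2.5]
gripper_width: 0.0234
```

```bash
python3 c.py 8 5
```

```text
6.07 ang -139.7 r 45.1 z 0.1883 Ftan 4.66 Frad -2.13 w 0.0234
rv [ 0.005 -0.004  0.003]
[-0.009, -0.024, 0.001]
[-0.014, -0.048, 0.001]
[-0.016, -0.073, 0.001]
[-0.015, -0.098, 0.001]
[-0.01, -0.123, 0.001]
```

{"fn": "send_rows", "kwargs": {"targets": [{"ax":0,"ay":-0.005,"az":0,"x":-0.009,"y":-0.024,"z":0.001,"gripper":0.1},{"ax":0,"ay":-0.005,"az":0,"x":-0.014,"y":-0.048,"z":0.001,"gripper":0.1},{"ax":0,"ay":-0.005,"az":0,"x":-0.016,"y":-0.073,"z":0.001,"gripper":0.1},{"ax":0,"ay":-0.005,"az":0,"x":-0.015,"y":-0.098,"z":0.001,"gripper":0.1},{"ax":0,"ay":-0.005,"az":0,"x":-0.01,"y":-0.123,"z":0.001,"gripper":0.1}]}}

```text
time_s: 6.48
eef_pos: [0.5533, -0.1998, 0.1883]
tcp_rot: [[0.963, 0.269, 0.002], [0.269, -0.963, -0.006], [0.0, 0.006, -1.0]]
force: [3.9, -4.7, 1.5]
gripper_width: 0.0232
```

```bash
python3 c.py 8 5
```

```text
6.48 ang -179.1 r 45.0 z 0.1883 Ftan 4.78 Frad -3.78 w 0.0232
rv [ 0.008 -0.     0.002]
[0.008, -0.024, 0.001]
[0.019, -0.046, 0.001]
[0.033, -0.067, 0.001]
[0.051, -0.085, 0.001]
[0.07, -0.101, 0.001]
```

{"fn": "send_rows", "kwargs": {"targets": [{"ax":0.005,"ay":0,"az":0,"x":0.008,"y":-0.024,"z":0.001,"gripper":0.1},{"ax":0.005,"ay":0,"az":0,"x":0.019,"y":-0.046,"z":0.001,"gripper":0.1},{"ax":0.005,"ay":0,"az":0,"x":0.033,"y":-0.067,"z":0.001,"gripper":0.1},{"ax":0.005,"ay":0,"az":0,"x":0.051,"y":-0.085,"z":0.001,"gripper":0.1},{"ax":0.005,"ay":0,"az":0,"x":0.07,"y":-0.101,"z":0.001,"gripper":0.1}]}}

```text
time_s: 6.9
eef_pos: [0.5616, -0.1732, 0.1882]
tcp_rot: [[0.963, 0.268, -0.002], [0.268, -0.963, -0.006], [-0.003, 0.005, -1.0]]
force: [0.1, -6.8, 4.9]
gripper_width: 0.0235
```

```bash
python3 c.py 8 5
```

```text
6.9 ang 144.8 r 44.9 z 0.1882 Ftan 5.53 Frad -3.97 w 0.0235
rv [0.006 0.004 0.001]
[0.02, -0.015, 0.001]
[0.043, -0.026, 0.001]
[0.066, -0.035, 0.0]
[0.091, -0.04, 0.0]
[0.116, -0.041, 0.0]
```

{"fn": "send_rows", "kwargs": {"targets": [{"ax":0,"ay":0,"az":0,"x":0.02,"y":-0.015,"z":0,"gripper":0.1},{"ax":0,"ay":0,"az":0,"x":0.043,"y":-0.026,"z":0,"gripper":0.1},{"ax":0,"ay":0,"az":0,"x":0.066,"y":-0.035,"z":0,"gripper":0.1}]}}

```text
time_s: 7.15
eef_pos: [0.5714, -0.1631, 0.1881]
tcp_rot: [[0.964, 0.266, -0.009], [0.266, -0.964, -0.009], [-0.011, 0.007, -1.0]]
force: [-4.0, -7.5, 6.6]
gripper_width: 0.0232
```

```bash
python3 c.py 8 5
```

```text
7.15 ang 126.7 r 44.9 z 0.1881 Ftan 7.69 Frad -3.67 w 0.0232
rv [ 0.008  0.014 -0.002]
[0.024, -0.008, 0.0]
[0.049, -0.012, -0.0]
[0.074, -0.012, -0.0]
[0.099, -0.01, -0.001]
[0.123, -0.003, -0.001]
```

{"fn": "send_rows", "kwargs": {"targets": [{"ax":0,"ay":0,"az":0,"x":0.012,"y":-0.005,"z":0,"gripper":0.1}]}}

```text
time_s: 7.23
eef_pos: [0.5724, -0.1623, 0.1882]
tcp_rot: [[0.964, 0.265, -0.012], [0.265, -0.964, -0.011], [-0.014, 0.008, -1.0]]
force: [2.4, -3.4, 3.6]
gripper_width: 0.0234
```

```bash
python3 c.py 4 5
```

```text
7.23 ang 125.1 r 44.9 z 0.1882 Ftan -0.0 Frad -4.2 w 0.0234
rv [ 0.01   0.018 -0.003]
[0.012, -0.004, 0.0]
[0.024, -0.007, 0.0]
[0.036, -0.009, 0.0]
[0.049, -0.01, -0.0]
[0.062, -0.011, -0.0]
```

```bash
python3 c.py 2.5 5
```

```text
7.23 ang 125.1 r 44.9 z 0.1882 Ftan -0.0 Frad -4.2 w 0.0234
rv [ 0.01   0.018 -0.003]
[0.007, -0.003, 0.001]
[0.015, -0.005, 0.0]
[0.023, -0.007, 0.0]
[0.03, -0.008, 0.0]
[0.038, -0.009, 0.0]
```

{"fn": "send_rows", "kwargs": {"targets": [{"ax":0.01,"ay":0.018,"az":0,"x":0.007,"y":-0.003,"z":0,"gripper":0.1},{"ax":0.01,"ay":0.018,"az":0,"x":0.015,"y":-0.005,"z":0,"gripper":0.1},{"ax":0.01,"ay":0.018,"az":0,"x":0.023,"y":-0.007,"z":0,"gripper":0.1},{"ax":0.01,"ay":0.018,"az":0,"x":0.03,"y":-0.008,"z":0,"gripper":0.1},{"ax":0.01,"ay":0.018,"az":0,"x":0.038,"y":-0.009,"z":0,"gripper":0.1}]}}

```text
time_s: 7.65
eef_pos: [0.5767, -0.1598, 0.1881]
tcp_rot: [[0.965, 0.263, -0.008], [0.263, -0.965, -0.003], [-0.008, 0.0, -1.0]]
force: [-6.3, -5.3, 10.4]
gripper_width: 0.0237
```

```bash
python3 c.py 2.5 5
```

```text
7.65 ang 118.7 r 44.8 z 0.1881 Ftan 8.07 Frad -1.67 w 0.0237
rv [ 0.     0.011 -0.005]
[0.007, -0.003, 0.0]
[0.015, -0.004, 0.0]
[0.023, -0.005, 0.0]
[0.031, -0.006, 0.0]
[0.039, -0.006, 0.0]
```

{"fn": "send_rows", "kwargs": {"targets": [{"ax":0,"ay":0.005,"az":0,"x":0.003,"y":-0.001,"z":-0.001,"gripper":0.1},{"ax":0,"ay":0.005,"az":0,"x":0.006,"y":-0.001,"z":-0.001,"gripper":0.1},{"ax":0,"ay":0.005,"az":0,"x":0.009,"y":-0.002,"z":-0.001,"gripper":0.1},{"ax":0,"ay":0.005,"az":0,"x":0.012,"y":-0.002,"z":-0.001,"gripper":0.1}]}}

```text
time_s: 7.98
eef_pos: [0.5766, -0.16, 0.1881]
tcp_rot: [[0.965, 0.263, -0.01], [0.262, -0.965, -0.003], [-0.011, 0.0, -1.0]]
force: [-4.6, -5.7, 8.1]
gripper_width: 0.0236
```

```bash
python3 c.py 2.5 5; python3 look.py side 6; python3 look.py scene 6;  python3 c.py 2.5 1; python3 - <<'E'
import cv2,json
b=cv2.imread("pics/side6.png")[180:260,240:340];a=cv2.imread("pics/scene6.png")[185:285,170:270]
cv2.imwrite("pics/si6.png",cv2.resize(b,None,fx=6,fy=6,interpolation=cv2.INTER_CUBIC))
cv2.imwrite("pics/sc6.png",cv2.resize(a,None,fx=6,fy=6,interpolation=cv2.INTER_CUBIC))
E
```

```text
7.98 ang 119.0 r 44.7 z 0.1881 Ftan 6.76 Frad -2.76 w 0.0236
rv [ 0.     0.014 -0.006]
[0.007, -0.003, 0.0]
[0.015, -0.004, 0.0]
[0.023, -0.005, 0.0]
[0.031, -0.006, 0.0]
[0.039, -0.006, 0.0]
7.9833 [ 0.5766 -0.16    0.1881] [ 13.6  34.5  -1.5  97.4   1.5  48.7 -63.5] [-4.57 -5.69  8.1 ] [-0.4  0.5  0.3 -0.9  0.2  1.4 -0.3]
8.0333 [ 0.5765 -0.1599  0.1881] [ 13.6  34.5  -1.5  97.4   1.5  48.7 -63.5] [-4.38 -5.45  7.12] [ 0.1 -0.1  0.1  0.2 -0.1 -0.2  0.1]
8.08 ang 119.0 r 44.7 z 0.1881 Ftan 5.59 Frad -1.88 w 0.0231
rv [ 0.     0.014 -0.006]
[0.007, -0.003, 0.0]
```

View pics/si6.png

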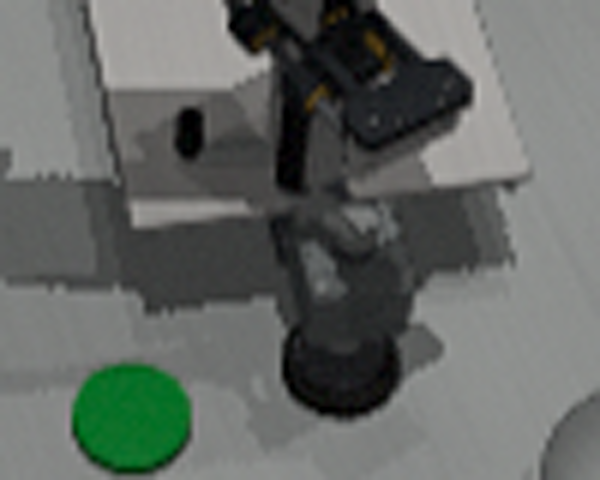

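View pics/sc6.png

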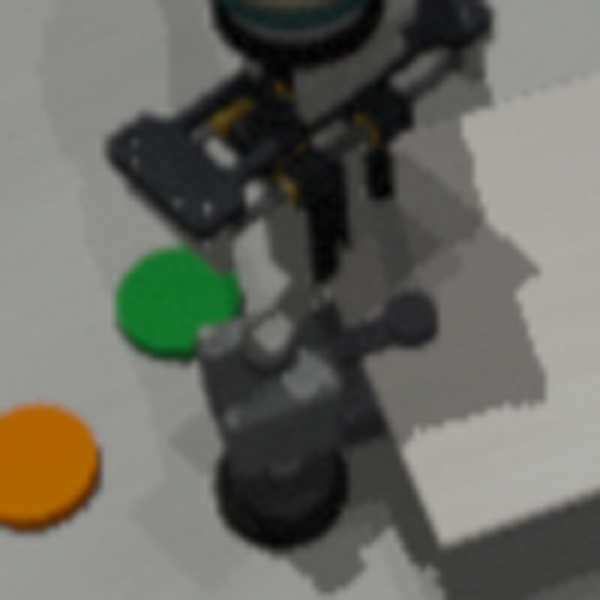

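{"fn": "send_rows", "kwargs": {"targets": [{"ax":0,"ay":0,"az":0,"x":0.006,"y":-0.002,"z":-0.001,"gripper":0.1},{"ax":0,"ay":0,"az":0,"x":0.012,"y":-0.003,"z":-0.001,"gripper":0.1},{"ax":0,"ay":0,"az":0,"x":0.018,"y":-0.004,"z":-0.001,"gripper":0.1},{"ax":0,"ay":0,"az":0,"x":0.024,"y":-0.005,"z":-0.001,"gripper":0.1}]}}

```text
time_s: 8.42
eef_pos: [0.5788, -0.1588, 0.1881]
tcp_rot: [[0.965, 0.261, -0.017], [0.261, -0.965, -0.005], [-0.017, 0.0, -1.0]]
force: [-5.3, -5.6, 7.2]
gripper_width: 0.0235
```

```bash
python3 c.py 2.5 5
```

```text
8.42 ang 115.7 r 44.7 z 0.1881 Ftan 7.19 Frad -2.74 w 0.0235
rv [ 0.     0.022 -0.008]
[0.008, -0.002, 0.0]
[0.015, -0.003, 0.0]
[0.023, -0.004, 0.0]
[0.031, -0.004, -0.0]
[0.039, -0.004, -0.0]
```

The readings taken while moving give about 7.7 N at this angle, against 4.7 N free, so the foot is firm. I'll release the knob.

{"fn": "send_rows", "kwargs": {"targets": [{"ax":0,"ay":0,"az":0,"x":0,"y":0,"z":0,"gripper":0.1},{"ax":0,"ay":0,"az":0,"x":0,"y":0,"z":0,"gripper":0.4},{"ax":0,"ay":0,"az":0,"x":0,"y":0,"z":0,"gripper":0.5},{"ax":0,"ay":0,"az":0,"x":0,"y":0,"z":0,"gripper":0.5},{"ax":0,"ay":0,"az":0,"x":0,"y":0,"z":0,"gripper":0.5}]}}

```text
time_s: 8.83
eef_pos: [0.5783, -0.1574, 0.1875]
tcp_rot: [[0.965, 0.262, -0.019], [0.262, -0.965, -0.003], [-0.019, -0.002, -1.0]]
force: [0.1, -0.8, -0.1]
gripper_width: 0.0456
```

```bash
python3 c.py 2.5 1; python3 d.py .5788 -.1588 .26
```

```text
8.83 ang 115.6 r 46.2 z 0.1875 Ftan 0.25 Frad -0.8 w 0.0456
rv [-0.002  0.024 -0.006]
[0.009, 0.003, -0.002]
8.8333 [ 0.5783 -0.1574  0.1875] [[0.965, 0.262, -0.019], [0.262, -0.965, -0.003], [-0.019, -0.002, -1.0]] [ 0.12 -0.83 -0.13]
[-0.005  0.005 -0.29 ]
```

{"fn": "send_rows", "kwargs": {"targets": [{"ax":0,"ay":0,"az":0,"x":0,"y":0,"z":-0.1,"gripper":0.5},{"ax":0,"ay":0.02,"az":0,"x":0,"y":0,"z":-0.22,"gripper":0.5},{"ax":0,"ay":0.024,"az":0,"x":-0.03,"y":-0.06,"z":-0.26,"gripper":0.5},{"ax":0,"ay":0.024,"az":0,"x":-0.09,"y":-0.18,"z":-0.26,"gripper":0.5},{"ax":0,"ay":0.024,"az":0,"x":-0.13,"y":-0.26,"z":-0.26,"gripper":0.5}]}}

```text
time_s: 9.25
eef_pos: [0.5298, -0.101, 0.2537]
tcp_rot: [[0.965, 0.263, -0.0], [0.263, -0.965, 0.003], [0.0, -0.003, -1.0]]
force: [-0.2, 0.4, 0.1]
gripper_width: 0.0469
```

{"fn": "send_rows", "kwargs": {"targets": [{"ax":0,"ay":0,"az":0,"x":0,"y":0,"z":0,"gripper":0.5},{"ax":0,"ay":0,"az":0,"x":0,"y":0,"z":0,"gripper":0.5}]}}

```text
time_s: 9.42
eef_pos: [0.5292, -0.0994, 0.254]
tcp_rot: [[0.964, 0.265, -0.001], [0.265, -0.964, 0.004], [0.0, -0.004, -1.0]]
force: [0.3, -1.4, 0.2]
gripper_width: 0.0469
```

```bash
python3 look.py wrist 7;python3 d.py .530 -.103 .157
```

```text
9.4167 [ 0.5292 -0.0994  0.254 ] [  9.3  25.1  -2.2 102.8   0.9  52.2 -67.9] [ 0.31 -1.45  0.17] [ 1.1  1.5  1.6 -2.7  0.8 -0.4  0.3]
9.4667 [ 0.53   -0.1007  0.2538] [[0.965, 0.264, -0.0], [0.264, -0.965, 0.003], [0.001, -0.003, -1.0]] [0.11 0.18 0.67]
[-0.003  0.01   0.387]
```

View pics/wrist7.png

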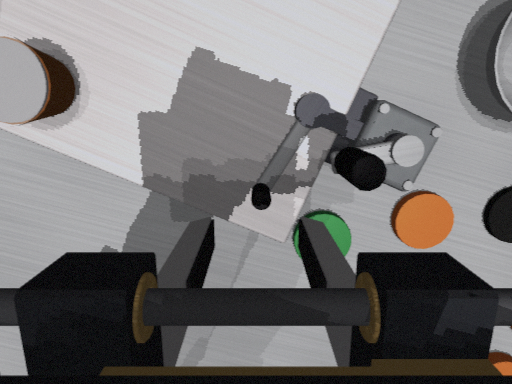

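```bash
python3 - <<'E'
from h import *
w=np.load("wrist7.npz");print(ray(w,260.5,203,.157),ray(w,364,174,.202))
import cv2
a=cv2.imread("pics/wrist7.png")[90:220,230:420]
cv2.imwrite("pics/w7c.png",cv2.resize(a,None,fx=4,fy=4,interpolation=cv2.INTER_CUBIC))
E
```

```text
[ 0.52719756 -0.10164117  0.157     ] [ 0.57467917 -0.15546247  0.202     ]
```

View pics/w7c.png

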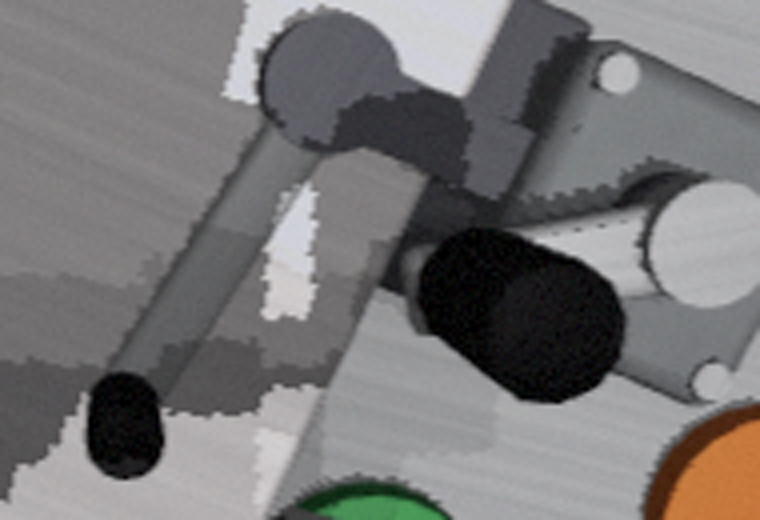

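{"fn": "send_rows", "kwargs": {"targets": [{"ax":0,"ay":0,"az":0,"x":-0.004,"y":0.005,"z":0.1,"gripper":0.5},{"ax":0,"ay":0,"az":0,"x":-0.004,"y":0.005,"z":0.2,"gripper":0.5},{"ax":0,"ay":0,"az":0,"x":-0.004,"y":0.005,"z":0.3,"gripper":0.5},{"ax":0,"ay":0,"az":0,"x":-0.004,"y":0.005,"z":0.375,"gripper":0.5},{"ax":0,"ay":0,"az":0,"x":-0.004,"y":0.005,"z":0.385,"gripper":0.5}]}}

```text
time_s: 9.88
eef_pos: [0.5277, -0.1027, 0.1541]
tcp_rot: [[0.965, 0.262, -0.006], [0.262, -0.965, 0.004], [-0.005, -0.005, -1.0]]
force: [0.1, 1.2, -0.0]
gripper_width: 0.0472
```

```bash
python3 look.py wrist 8;python3 d.py .529 -.102 .157
```

```text
9.8833 [ 0.5277 -0.1027  0.1541] [  9.5  32.6  -2.  108.9   1.5  38.9 -68.2] [ 0.09  1.17 -0.02] [-0.  -0.4  0.  -0.7  0.1 -0.8 -0.1]
9.9333 [ 0.5284 -0.1027  0.1553] [[0.965, 0.263, -0.004], [0.263, -0.965, 0.003], [-0.003, -0.004, -1.0]] [ 0.32 -0.35 -1.75]
[ 0.003 -0.002 -0.007]
```

View pics/wrist8.png

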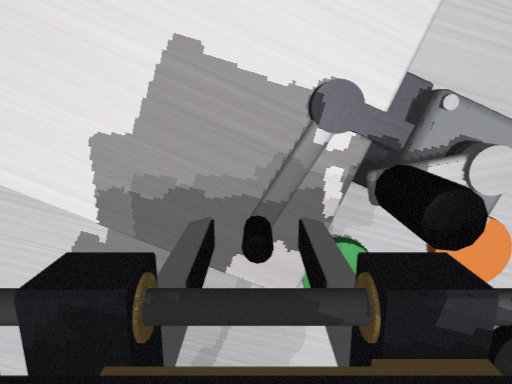

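The peg stands between the fingers, with its top at about (258,248). I'll close on it gently.

{"fn": "send_rows", "kwargs": {"targets": [{"ax":0,"ay":0,"az":0,"x":0,"y":0,"z":-0.005,"gripper":0.05},{"ax":0,"ay":0,"az":0,"x":0,"y":0,"z":-0.005,"gripper":0.05},{"ax":0,"ay":0,"az":0,"x":0,"y":0,"z":-0.005,"gripper":0.05},{"ax":0,"ay":0,"az":0,"x":0,"y":0,"z":-0.005,"gripper":0.05},{"ax":0,"ay":0,"az":0,"x":0,"y":0,"z":-0.005,"gripper":0.05}], "squeeze": 12}}

```text
time_s: 10.35
eef_pos: [0.529, -0.1028, 0.1574]
tcp_rot: [[0.965, 0.263, -0.003], [0.263, -0.965, 0.003], [-0.002, -0.004, -1.0]]
force: [0.1, -0.2, -0.0]
gripper_width: 0.0168
```

```bash
cat > l.py <<'E'
from plant import *
import numpy as np,sys
st,n,dy=float(sys.argv[1]),int(sys.argv[2]),float(sys.argv[3])
C=np.array([float(sys.argv[4]),float(sys.argv[5])]);Z=.1565
s=read_state();R=np.array(s['tcp_rot']);p=np.array(s['eef_pos']);F=np.array(s['force'])
ph=np.arctan2(*(p[:2]-C)[::-1]);r=np.hypot(*(p[:2]-C))
print(round(s['time_s'],2),'ang',round(np.degrees(ph),1),'lever',round(np.radians(171.8)-ph,3),'r',round(r*1e3,1),p.round(4),'F',F.round(2),'w',round(s['gripper_width'],4),np.round(s['joints'][6],1))
for i in range(1,n+1):
    a=ph-np.radians(st*i);T=np.array([*(C+.080*np.array([np.cos(a),np.sin(a)])),Z])
    print((R.T@(T-p)/.25).round(3).tolist(),round(dy*i/45,3))
E
python3 l.py 8 5 4 .607 -.1255
```

```text
10.35 ang 163.8 lever 0.14 r 81.2 [ 0.529  -0.1028  0.1574] F [ 0.06 -0.19 -0.  ] w 0.0168 -68.2
[0.03, -0.034, 0.004] 0.089
[0.061, -0.066, 0.004] 0.178
[0.096, -0.094, 0.004] 0.267
[0.134, -0.117, 0.004] 0.356
[0.175, -0.134, 0.004] 0.444
```

{"fn": "send_rows", "kwargs": {"targets": [{"ax":0,"ay":0,"az":0.08,"x":0.03,"y":-0.034,"z":0,"gripper":0.05},{"ax":0,"ay":0,"az":0.16,"x":0.061,"y":-0.066,"z":0,"gripper":0.05},{"ax":0,"ay":0,"az":0.24,"x":0.096,"y":-0.094,"z":0,"gripper":0.05},{"ax":0,"ay":0,"az":0.32,"x":0.134,"y":-0.117,"z":0,"gripper":0.05},{"ax":0,"ay":0,"az":0.4,"x":0.175,"y":-0.134,"z":0,"gripper":0.05}]}}

```text
time_s: 10.77
eef_pos: [0.5612, -0.0599, 0.1575]
tcp_rot: [[0.999, -0.053, -0.005], [-0.053, -0.999, 0.002], [-0.005, -0.001, -1.0]]
force: [-3.3, -2.1, -0.7]
gripper_width: 0.0156
```

```bash
python3 l.py 8 5 4 .608 -.125
```

```text
10.77 ang 125.7 lever 0.804 r 80.2 [ 0.5612 -0.0599  0.1575] F [-3.26 -2.09 -0.73] w 0.0156 -86.7
[0.037, -0.025, 0.004] 0.089
[0.077, -0.045, 0.004] 0.178
[0.119, -0.059, 0.003] 0.267
[0.163, -0.068, 0.003] 0.356
[0.208, -0.07, 0.003] 0.444
```

{"fn": "send_rows", "kwargs": {"targets": [{"ax":0,"ay":0,"az":0.08,"x":0.037,"y":-0.025,"z":0,"gripper":0.05},{"ax":0,"ay":0,"az":0.16,"x":0.077,"y":-0.045,"z":0,"gripper":0.05},{"ax":0,"ay":0,"az":0.24,"x":0.119,"y":-0.059,"z":0,"gripper":0.05},{"ax":0,"ay":0,"az":0.3,"x":0.155,"y":-0.067,"z":0,"gripper":0.05},{"ax":0,"ay":0,"az":0.3,"x":0.19,"y":-0.07,"z":0,"gripper":0.05}]}}

```text
time_s: 11.18
eef_pos: [0.6074, -0.0459, 0.1572]
tcp_rot: [[0.958, -0.287, -0.011], [-0.287, -0.958, 0.0], [-0.01, 0.003, -1.0]]
force: [-17.2, -3.5, 7.9]
gripper_width: 0.0157
```

```bash
python3 l.py 3 5 0 .608 -.125
```

```text
11.18 ang 90.4 lever 1.421 r 79.1 [ 0.6074 -0.0459  0.1572] F [-17.21  -3.5    7.87] w 0.0157 -98.9
[0.015, -0.008, 0.003] 0.0
[0.031, -0.012, 0.003] 0.0
[0.048, -0.014, 0.002] 0.0
[0.065, -0.016, 0.002] 0.0
[0.081, -0.017, 0.002] 0.0
```

A 17 N reaction means the lever is at its stop. I'll let go and lift.

{"fn": "send_rows", "kwargs": {"targets": [{"ax":0,"ay":0,"az":0,"x":0.012,"y":-0.003,"z":0,"gripper":0.05},{"ax":0,"ay":0,"az":0,"x":0.005,"y":0,"z":0,"gripper":0.3},{"ax":0,"ay":0,"az":0,"x":0.002,"y":0,"z":0,"gripper":0.4},{"ax":0,"ay":0,"az":0,"x":0,"y":0,"z":0,"gripper":0.4},{"ax":0,"ay":0,"az":0,"x":0,"y":0,"z":0,"gripper":0.4}]}}

```text
time_s: 11.6
eef_pos: [0.6076, -0.0457, 0.1576]
tcp_rot: [[0.958, -0.287, -0.01], [-0.287, -0.958, 0.0], [-0.009, 0.003, -1.0]]
force: [0.1, 0.3, 0.4]
gripper_width: 0.0367
```

{"fn": "send_rows", "kwargs": {"targets": [{"ax":0,"ay":0,"az":0,"x":0,"y":0,"z":-0.1,"gripper":0.4},{"ax":0,"ay":0,"az":0,"x":0,"y":0,"z":-0.25,"gripper":0.4},{"ax":0,"ay":0,"az":0,"x":-0.05,"y":0,"z":-0.4,"gripper":0.4},{"ax":0,"ay":0,"az":0,"x":-0.2,"y":0,"z":-0.5,"gripper":0.4},{"ax":0,"ay":0,"az":0,"x":-0.3,"y":0,"z":-0.55,"gripper":0.4}]}}

```text
time_s: 12.02
eef_pos: [0.5375, -0.0242, 0.2987]
tcp_rot: [[0.958, -0.287, -0.005], [-0.287, -0.958, 0.0], [-0.005, 0.001, -1.0]]
force: [-0.3, 0.5, -0.4]
gripper_width: 0.0376
```

{"fn": "send_rows", "kwargs": {"targets": [{"ax":0,"ay":0,"az":0,"x":0,"y":0,"z":0,"gripper":0.4},{"ax":0,"ay":0,"az":0,"x":0,"y":0,"z":0,"gripper":0.4},{"ax":0,"ay":0,"az":0,"x":0,"y":0,"z":0,"gripper":0.4}]}}

```text
time_s: 12.27
eef_pos: [0.5381, -0.0243, 0.2989]
tcp_rot: [[0.958, -0.287, -0.003], [-0.287, -0.958, 0.0], [-0.003, 0.001, -1.0]]
force: [0.6, -0.6, -0.7]
gripper_width: 0.0379
```

```bash
python3 look.py wrist 9
```

```text
12.2667 [ 0.5381 -0.0243  0.2989] [  -7.    22.7    9.5   99.3   -4.3   58.5 -102.6] [ 0.62 -0.65 -0.68] [ 0.4  2.1  0.  -0.3 -0.   0.2 -0. ]
```

View pics/wrist9.png

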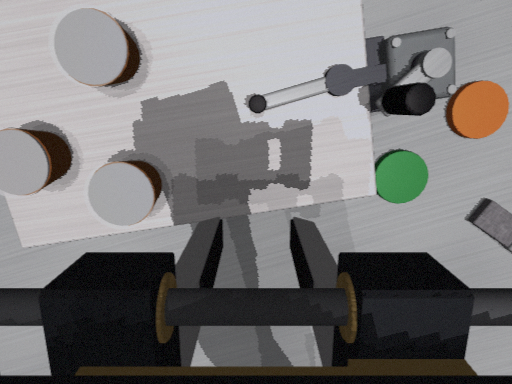

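```bash
python3 - <<'E'
import cv2
a=cv2.imread("pics/wrist9.png")[20:150,240:470]
cv2.imwrite("pics/w9c.png",cv2.resize(a,None,fx=3.4,fy=3.4,interpolation=cv2.INTER_CUBIC))
E
```

```text
(no output)
```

View pics/w9c.png

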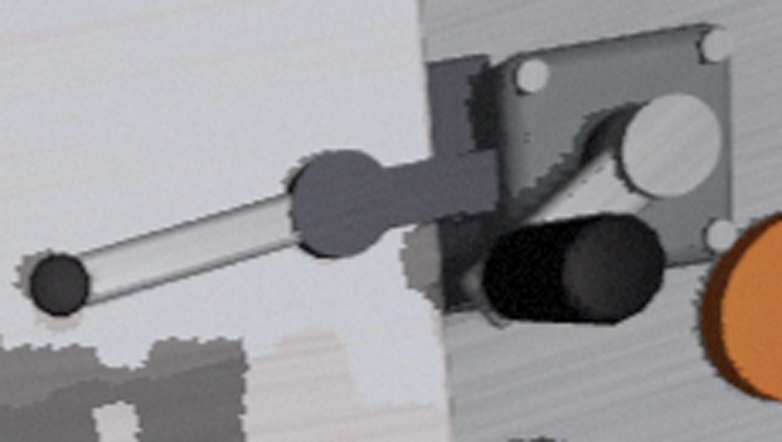

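```bash
python3 - <<'E'
from h import *
w=np.load("wrist9.npz");g=lambda u,v,z:ray(w,u/3.4+240,v/3.4+20,z)[:2]
P={'peg':g(61,286,.157),'piv':g(336,205,.128),'hub':g(671,145,.152),'knob':g(615,268,.202)}
A=lambda a,b:(np.degrees(np.arctan2(*(P[a]-P[b])[::-1])),np.linalg.norm(P[a]-P[b]))
print(P);b=A('piv','hub');l=A('peg','piv');print(b,l,A('knob','hub'))
print('lever rad',np.radians(b[0]+90-l[0]))
E
```

```text
{'peg': array([ 0.60647772, -0.04448774]), 'piv': array([ 0.6058193 , -0.12234416]), 'hub': array([ 0.59568178, -0.19960419]), 'knob': array([ 0.57583769, -0.15827533])}
(np.float64(82.52475810297163), np.float64(0.07792227666402156)) (np.float64(89.51546924021056), np.float64(0.0778592007444459)) (np.float64(115.64804101349685), np.float64(0.0458460740048333))
lever rad 1.4487854003942402
```

```bash
python3 - <<'E'
from plant import *
print(hand_in())
E
```

```text
the job is handed in; nothing more can be done
None
```

I wound the crank clockwise about 1⅓ turns, until it went clearly heavier, then swung the lever to its stop, let go, backed off and handed the job in at about 12 s.

- **Crank load:** it took about 4.7 N to turn while free. Past the contact point I read 5.5, 7.7, 8.1 and 7.2 N while turning. These scatter by more than 1 N, so my estimate of about 7.7 N where I stopped, within the 7–8 N range, is an average and not one clean reading. All of them are below the 9.5 N crush limit.
- **Lever:** the peg pushed back with 17 N at the stop. The last wrist picture puts the lever at about 1.45 rad, which is locked.
- **Crank position:** the same picture shows the knob still at 115.6°, where I left it (115.7°).
- **Surroundings:** the gripper is clear of everything, with only sensor noise on the force reading. The cups looked undisturbed in that picture. I did not measure the cups, the pads or the other bystanders again.
- **Foot on pad:** the side and scene pictures, taken just before the last 3° of winding, appear to show the foot on its pad. They are too coarse to confirm contact without the force readings.

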